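# Open the fume cabinet to its working mark

## Robot

A 6-joint arm with a two-finger parallel gripper is mounted at the origin on the work surface. World frame = base frame: x ahead of the robot, y to its left, z up, the work surface at z = 0. Lengths are in mm, angles in degrees, forces in N, time in s.
With the tool pointing down it reaches from about 350 to 850 mm from the base axis. Payload 8.1 kg.
Tool frame: the origin (TCP) lies between the finger pads; the fingertips stand 25 mm ahead of it and the grasp point (between the pads) lies 6 mm ahead of it (r.tcp_to_tips is the distance from the TCP to the fingertips, in mm); z points along the fingers, y is the line along which they close (so a half turn about z gives the same grasp; the last joint's range is limited). The gripper opens to 85 mm and grips with 20 to 120 N. Pads are 22 mm wide; open, the fingers measure 114 mm over their backs; the gripper's body (76 mm by 85 mm) begins 54 mm behind the grasp point. The pads swing forward as they close: fully open they stand 13 mm farther back than shut.
Start: joints at [72.17, 7.471, 85.268, -0, 87.261, -4.893], TCP at [134.309, 584.779, 256.292] pointing down, gripper open.
Joint ranges: [-169.43, 169.43], [-51.17, 129.36], [1.28, 143.12], [-76.62, 256.62], [0, 156.53], [-152.29, 152.29]. Speed limits (degrees/s): [136.94, 136.94, 159.86, 180, 180, 180].

## Interface

Orientations are given as [roll, pitch, yaw] about the fixed x, y, z axes, in that order (R = Rz(yaw) Ry(pitch) Rx(roll)).
In Python, from bench import r gives the robot as it stands.
- The arm moves only by the tool apply_moves, never from a script. Its arguments are lists of equal length, an entry for each row: "angular": the turn, a rotation vector about the world's x, y, z in units of 8 degrees (1.0 is 8 degrees), a list of three; "travel": the shift along the world's x, y, z in units of 40 mm (1.0 is 40 mm), a list of three; "jaw": the opening, from 0 (shut) to 1 (fully open). A call has 1 to 20 rows; each row shifts and turns the commanded pose from where the row before left it; what a row does not reach is not made up. A row lasts 1/8 s, in which the tool goes at most 62.5 mm and 10.7 degrees, less where a joint would pass 70% of its speed; a pose out of reach is approached as far as the arm can. A call is refused whole if a number of a shift passes 1 or a number of a turn 1, either way. A call with a gripper value outside its range is refused whole. The fingers move at their own pace and stop on an object; "force" is the grip in N (left out, the last holds). Time passes only in rows, so rows that do not move let the fingers close. It gives the time, the measured TCP pose, the force, the opening and the grip force at its end, in the units of the state.
- r.sense(): the state, without advancing time (a new reading comes with each control period).
- r.snapshot(name): name is "scene" or "top" or "wrist"; returns a dict with "color" (400x640x3 uint8, red, green, blue), "fx", "fy", "cx", "cy" (pixels), "R" (3x3) and "t" (3): a world point X has camera coordinates R X + t; the wrist camera has in their place "mount" (4x4, takes a point from camera to tool coordinates, whose origin is the TCP and whose axes are the flange's). Camera axes: x right, y down, z forward; pixel columns grow to the right and rows downward; lengths in mm; the calibration is good to about 2 mm. A picture is of the moment at which its call begins: read the wrist's pose just before it. There is no depth.
- r.hand_in(): hands the job in; it is judged then, once.
The state is a dict: "time": time; "joint_pos": joint angles; "qd": joint speeds; "joint_efforts": joint torques, N m; "tool_pos": TCP position; "tcp_rot": TCP orientation; "ft_force": force on the tool from outside, world axes, zero at the start; "wrist_torque": the same for the moment, N m; "finger_gap": finger opening in mm; "grip_force": force on a finger pad.
Only numpy, scipy, OpenCV 4.12 (cv2) and the standard library are available. Lean on these libraries where they do the work, as an engineer would, in place of code of your own. Each camera call takes 0.05 s, during which the arm holds its last target. There are 200 camera calls.

## Task

Get the fume cabinet ready for work: first press the green button on the fan's switch box, then, with the fingertips beneath the black lip of the sliding window, push the window up gently until its lip is level with the yellow height marker, without running it past the marker, and leave it standing there. Only push the window, never pinch the lip, do not press the red button, and leave everything else where it stands.

Things in the scene. Friction and masses are not known exactly. Their poses are not given: they have to be found in the camera images.
- hood: Fume cabinet fixed to the bench: white steel, clear panes, 420 deep (its x) x 480 wide (its y) x 620 mm high. Origin: centre of its underside. Its front, with the sliding window, faces its own -x; two 40 mm wide posts end the front, faces 210 mm out from the origin. Sill and air guide below the window: at most 30 mm high, out to 250 mm. Nothing over 30 mm high lies within 200 mm before it.
- sash_lip (a point): Middle of the front edge of the black pull lip on the foot of the sliding window, half-way up its 14 mm thickness. The lip is a level ledge 380 mm long, standing out 47 mm from the clear pane towards the cabinet's front (30 mm beyond the posts), with a yellow dash at the marker's end. Lower front edge rounded (4 mm). Below it, down to the sill, is open space. Axes as the cabinet's.
- sash (a joint): Height of the window above shut, in m: 0 on the sill (lip middle 37 mm above the bench), 0.28 fully up. The window (about 0.9 kg) is balanced by counterweights inside the posts and rubs in its tracks: 3 to 6 N upward moves it gently, and it stays within about a millimetre where it is left.
- lip_grip: The lower 8 mm of the lip (underside and rounded front nose): where the fingers push. Origin: at the pane's face, on the underside, mid length.
- lip_top: The upper 6 mm of the lip. Origin: at the pane's face, 8 mm above the underside, mid length.
- marker_mid (a point): Middle of the front edge of the yellow height marker, half-way up its 14 mm thickness: a clip 44 mm wide fixed on the face of the post to the left of the window (as one faces the window), standing out 30 mm like the lip. Set to a different height from time to time. Axes as the cabinet's. The window is right when the lip's middle is at this height.
- station: The fan's switch box, fixed to the bench: grey, 85 (its x) x 150 (its y) x 48 mm high, with a green and a red push button on top, 76 mm apart along its y. Origin: centre of its underside.
- fan_on_top (a point): Centre of the top face of the green (on) button: 28 mm across, in a black collar 44 mm across and 12 mm high on the box; pressed straight down it travels 6 mm, takes 1.5 N to start and 5 N to go fully down, and springs back. It stands 6 mm above its collar.
- fan_on (a joint): Travel of the green button, in m: 0 up, 0.006 fully down. On at more than 0.004.
- fan_off (a joint): Travel of the red button (off), in m: 0 up, 0.006 fully down; 76 mm from the green one.
- solvent: Amber solvent bottle, 62 mm across, 150 mm tall, standing inside the cabinet. Loose; origin: centre of its underside.
- tin: White jar with a blue cap, 72 mm across, 75 mm tall, standing inside the cabinet. Loose; origin: centre of its underside.
- paste_jar: White paste jar with a red cap, 76 mm across, 80 mm tall, on the bench. Loose; origin: centre of its underside.
- weight: Brown leather-covered pressing weight, a 120 x 55 x 28 mm block with its long side along its x, on the bench. Loose; origin: centre of its underside.
- book: Closed blue book lying flat, 156 x 112 x 30 mm, long side along its x. Loose; origin: centre of its underside.
- cup: Empty blue cup, 68 mm across, 75 mm tall, on the bench. Loose; origin: centre of its underside.
- brush: Long-handled brush lying flat, 200 mm long along its x, up to 42 mm wide and 20 mm high, handle to -x. Loose; origin: centre of its underside.
- folder: Ivory bone folder lying flat, 150 x 22 x 6 mm, long side along its x. Loose; origin: centre of its underside.

How it is judged (in metres and radians):
On the way, in this order (a step that is already met when the one before it is completed fails the run):
1. the green button is pressed down (value of joint fan_on above 0.004 m), for 0.05 s.
2. the fingers push beneath the lip while the window is still well below the marker (contact force between the fingers and lip_grip above 0.5 N and z of sash_lip in the frame of marker_mid below -0.02 m), for 0.1 s.
3. the lip comes level with the marker (z of sash_lip in the frame of marker_mid above -0.01 m), for 0.2 s.
At the end, for the whole second after the job is handed in: The window stands still with its lip level with the marker (within 10 mm in height), the green button is released, and every loose thing is within 20 mm of where it stood (z of sash_lip in the frame of marker_mid between -0.01 and 0.01 m and velocity of joint sash between -0.005 and 0.005 m/s and value of joint fan_on below 0.002 m and distance of each of solvent, tin, paste_jar, weight, book, cup, brush, folder from where it was at the start of the episode below 0.02 m); the robot touches nothing.
It fails at once if the window is run more than 20 mm past the marker (z of sash_lip in the frame of marker_mid above 0.02 m).
It fails at once if the window is thrown up faster than 0.4 m/s (velocity of joint sash above 0.4 m/s).
It fails at once if the lip is pinched between the fingers (above and below at once) or forced with more than 40 N ((contact force between the fingers and lip_grip above 1 N and contact force between the fingers and lip_top above 1 N) or contact force between anything else and lip_grip above 40 N).
It fails at once if the red button is pressed (value of joint fan_off above 0.003 m).
It fails at once if a loose thing is shoved or lifted out of its place (distance of any of solvent, tin, paste_jar, weight, book, cup, brush, folder from where it was at the start of the episode above 0.025 m).
It also fails if it takes over 48 s, if anything falls off the work surface, if the arm or the gripper's body presses on something with over 40 N, if the wrist force passes 120 N, or if a joint passes its speed limit or range.

## Working session

There is one attempt and no reset: what is moved stays moved. The work goes in short steps, Python scripts to look and compute and a tool call to move; the robot and the scene stay as the last step left them, time stands still between calls to the robot, and variables do not carry over. Pictures are saved under pics/ and viewed, at most 10 in all, crops included, and the job is handed in when it is done.

Besides the shell and the picture viewer there is one more tool, called after ">>>" by a JSON object that holds its "fn" and its "kwargs". apply_moves: Moves the arm, as the interface text tells. Its arguments: {"type":"object","properties":{"angular":{"type":"array"},"travel":{"type":"array"},"jaw":{"type":"array"},"force":{"type":"number"}},"required":["angular","travel","jaw"]}

```bash
mkdir -p pics; cat > h.py <<'E'
import numpy as np,cv2,pickle
def ray(s,u,v):
    R=np.array(s["R"]);t=np.array(s["t"]).ravel()
    c=-R.T@t; d=R.T@np.array([(u-s["cx"])/s["fx"],(v-s["cy"])/s["fy"],1.]); return c,d/np.linalg.norm(d)
def plane(s,u,v,z,ax=2):
    c,d=ray(s,u,v); return c+d*(z-c[ax])/d[ax]
def tri(s1,p1,s2,p2):
    c1,d1=ray(s1,*p1);c2,d2=ray(s2,*p2)
    k=np.linalg.lstsq(np.c_[d1,-d2],c2-c1,rcond=None)[0]
    a=c1+k[0]*d1;b=c2+k[1]*d2; return (a+b)/2,np.linalg.norm(a-b)
def load(n): return pickle.load(open(n+'.pkl','rb'))
E
python3 - <<'E'
from bench import r
import cv2,pickle,numpy as np
for n in("scene","top"):
    s=r.snapshot(n);pickle.dump(s,open(n+'.pkl','wb'));cv2.imwrite(f'pics/{n}.png',cv2.cvtColor(s["color"],cv2.COLOR_RGB2BGR))
    R=np.array(s["R"]);print(n,(-R.T@np.array(s["t"]).ravel()).round(),R.round(2).tolist(),s["fx"])
print(r.sense())
E
```

```text
scene [ 848.  229. 1254.] [[-0.5, 0.87, 0.0], [0.83, 0.48, -0.3], [-0.26, -0.15, -0.95]] 362.52089687130336
top [ 475.   38. 1157.] [[0.01, -1.0, 0.01], [-1.0, -0.02, -0.07], [0.07, -0.01, -1.0]] 378.3072596183519
{'time': 0.1, 'joint_pos': array([ 7.21694958e+01,  7.51205822e+00,  8.53237640e+01,  2.91744752e-03,
        8.72604701e+01, -4.89361642e+00]), 'qd': array([ 0.02551598, -0.15311498, -0.23422023,  0.01859306, -0.02663639,
        0.00283337]), 'joint_efforts': array([ 1.69204803e-03, -5.70947492e+01, -5.01944911e+01, -8.71320390e-05,
        8.01694812e-03,  5.16137106e-05]), 'tool_pos': array([134.1551357 , 584.34750954, 255.32902774]), 'tcp_rot': array([-1.79904307e+02, -1.11175585e-02,  1.67062961e+02]), 'ft_force': array([ 0.06860918, -0.14240933,  0.08110411]), 'wrist_torque': array([ 0.01450112, -0.01221543,  0.00054649]), 'grip_force': 0.0, 'finger_gap': 85.70258587605166}
```

View pics/scene.png

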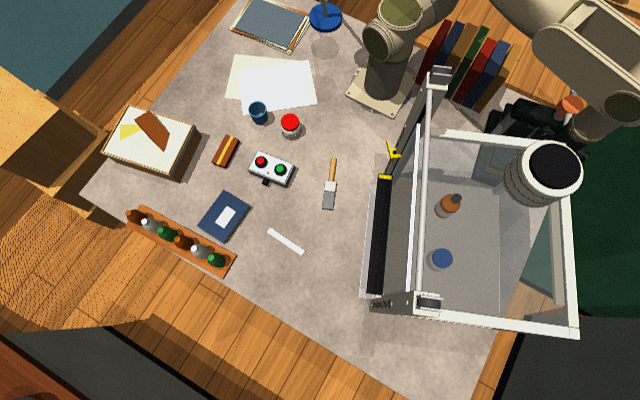

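View pics/top.png

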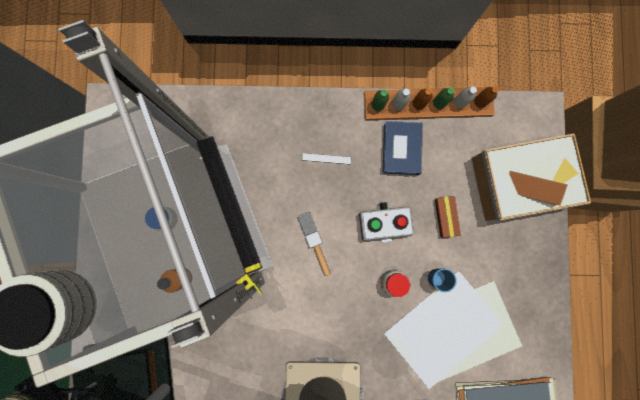

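The scene view shows the green button at about (280,170), red at (261,161), the lip from (375,293) to (385,177), and the marker near (392,152). The top view shows green at (376,225), red at (401,222), the lip from (205,140) to (258,268), and the marker near (250,280). I'll zoom in on the marker and lip ends.

```bash
python3 - <<'E'
from h import *
S,T=load('scene'),load('top')
def crop(s,x,y,w=80,h=60,k=5): return cv2.resize(s["color"][y:y+h,x:x+w],None,fx=k,fy=k,interpolation=cv2.INTER_NEAREST)[:,:,::-1]
a=np.hstack([crop(S,345,135),crop(T,210,240)]);b=np.hstack([crop(S,345,255),crop(T,180,120)])
cv2.imwrite('pics/crop.png',np.vstack([a,b]))
def blobs(s,lo,hi,mn):
    h=cv2.cvtColor(s["color"],cv2.COLOR_RGB2HSV);m=cv2.inRange(h,lo,hi)
    n,l,st,c=cv2.connectedComponentsWithStats(m);return [(st[i].tolist(),c[i].round(1).tolist()) for i in range(1,n) if st[i][4]>=mn]
for n,s in(('S',S),('T',T)):
    print(n,'green',[b for b in blobs(s,(50,150,60),(80,255,255),20)],'\n red',[b for b in blobs(s,(0,200,110),(4,255,255),30)],'\n yel',[b for b in blobs(s,(24,180,120),(32,255,255),5)])
E
```

```text
S green [([276, 164, 8, 9, 50], [279.4, 168.0]), ([158, 228, 6, 10, 25], [160.3, 231.8]), ([208, 257, 8, 8, 21], [211.0, 261.3])] 
 red [([481, 38, 15, 20, 168], [488.0, 47.1]), ([281, 114, 18, 16, 223], [289.4, 121.4]), ([257, 157, 7, 8, 45], [260.0, 160.2])] 
 yel [([217, 137, 16, 28, 57], [224.4, 150.0]), ([387, 140, 14, 18, 72], [392.4, 152.0]), ([379, 174, 13, 6, 45], [384.5, 176.5])]
T green [([371, 220, 9, 9, 56], [375.0, 224.3])] 
 red [([391, 276, 18, 20, 126], [400.3, 288.1])] 
 yel [([253, 264, 6, 5, 20], [255.6, 266.2]), ([245, 267, 7, 5, 25], [248.2, 269.1]), ([237, 274, 15, 10, 38], [243.3, 278.9]), ([246, 286, 4, 3, 10], [247.3, 286.8])]
```

View pics/crop.png

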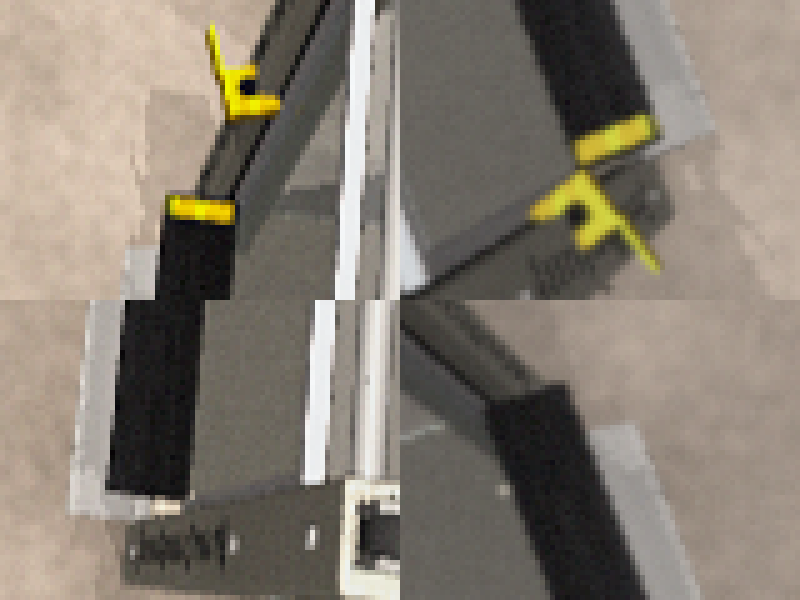

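Top left crop: the lip's yellow dash is at scene (379–392,174–179). The marker is an angled yellow shape with a corner near scene (391,157) and a thin arm ending near (387,140). In the top view its corner is near (327,275)/(326…), with the thin arm ending near (261.6,293). I'll triangulate these.

```bash
python3 - <<'E'
from h import *
S,T=load('scene'),load('top')
s=lambda x,y:(345+x/5-.5,135+y/5-.5); t=lambda x,y:(210+(x-400)/5-.5,240+y/5-.5)
s2=lambda x,y:(345+x/5-.5,255+(y-300)/5-.5); t2=lambda x,y:(180+(x-400)/5-.5,120+(y-300)/5-.5)
P={'dash front outer':(s(168,196),t(658,135)),'dash rear outer':(s(234,200),t(580,163)),'dash front in':(s(168,215),t(650,115)),'lip far front':(s2(110,490),t2(568,385)),'lip far rear':(s2(188,495),t2(487,402)),
'mk corner':(s(228,112),t(585,175)),'mk tip':(s(209,27),t(657,270)),'mk bar end':(s(280,103),t(533,213)),
'alt corner/tip':(s(228,112),t(657,270)),'alt bar':(s(280,103),t(580,175)),'alt bar2':(s(280,103),t(533,213)),
'green':((279.4,168),(375,224.3)),'hole':(s(250,86),t(577,213))}
for k,(a,b) in P.items():
    p,e=tri(S,a,T,b);print(k,p.round(1),round(e,1))
print('green z66',plane(S,279.4,168,66),plane(T,375,224.3,66))
E
```

```text
dash front outer [395.4 171.3 143.1] 0.2
dash rear outer [381.2 210.2 154.7] 0.1
dash front in [405.4 176.8 138.1] 1.0
lip far front [745.9 314.1 133.7] 3.1
lip far rear [728.7 351.6 158.7] 6.0
mk corner [388.  185.2 282.3] 1.1
mk tip [345.8 151.  283.8] 1.2
mk bar end [370.7 208.3 287. ] 0.5
alt corner/tip [321.7 174.5 136.4] 8.3
alt bar [383.4 197.2 299.1] 26.4
alt bar2 [370.7 208.3 287. ] 0.5
green [ 515.5 -146.2   55.5] 0.5
hole [371.  188.2 289.3] 1.2
green z66 [ 518.51473928 -143.08742816   66.        ] [ 515.00139582 -144.16953168   66.        ]
```

>>> {"fn": "apply_moves", "kwargs": {"angular": [[0,0,0],[0,0,0],[0,0,0],[0,0,0],[0,0,0],[0,0,0],[0,0,0],[0,0,0],[0,0,0],[0,0,0]], "travel": [[-0.2,-0.8,0],[-0.2,-0.8,0.2],[-0.2,-0.8,0.2],[-0.2,-0.8,0.2],[-0.2,-0.8,0.2],[-0.2,-0.8,0.2],[-0.2,-0.8,0],[-0.2,-0.8,0],[-0.2,-0.8,0],[-0.2,-0.8,0]], "jaw": [0,0,0,0,0,0,0,0,0,0]}}

```text
time: 1.35
tool_pos: [54.0, 263.7, 295.9]
tcp_rot: [-180.0, -0.0, 167.1]
ft_force: [0.1, -0.1, 0.5]
finger_gap: -0.1
grip_force: 0.0
```

```bash
python3 - <<'E'
from bench import r
s=r.sense()
for k in('joint_pos','tool_pos','tcp_rot','finger_gap'):print(k,s[k])
print(r.tcp_to_tips); w=r.snapshot('wrist');print(np.round(w['mount'],2) if 0 else w['mount'],w['fx'],w['cx'],w['cy'])
E
```

```text
joint_pos [ 6.74687406e+01 -5.07970063e+01  1.25734027e+02 -2.58573721e-03
  1.05085764e+02 -9.60194610e+00]
tool_pos [ 53.97491444 263.68358924 295.93146237]
tcp_rot [-1.79977118e+02 -1.33855542e-03  1.67070014e+02]
finger_gap -0.10314204002282018
25.0
[[ 4.45483072e-04 -9.54577628e-01 -2.97961999e-01  7.63418224e+01]
 [ 9.99998973e-01  1.94002606e-05  1.43294635e-03 -2.88356939e-02]
 [-1.36207799e-03 -2.97962331e-01  9.54576657e-01 -1.18104369e+02]
 [ 0.00000000e+00  0.00000000e+00  0.00000000e+00  1.00000000e+00]] 312.8901265005403 320.0663248212935 198.3670503180329
```

>>> {"fn": "apply_moves", "kwargs": {"angular": [[0,0,-1],[0,0,-1],[0,0,-1],[0,0,-1],[0,0,-1],[0,0,-1],[0,0,-0.86],[0,0,0],[0,0,0],[0,0,0],[0,0,0],[0,0,0],[0,0,0],[0,0,0],[0,0,0],[0,0,0],[0,0,0],[0,0,0],[0,0,0]], "travel": [[0.9,-0.26,0],[0.86,-0.38,0],[0.8,-0.5,0],[0.72,-0.6,0],[0.63,-0.7,0],[0.53,-0.78,0],[0.41,-0.84,0],[0.29,-0.89,0],[0.16,-0.93,0],[0.03,-0.94,0],[0,-0.9,0],[0.9,-0.3,-0.5],[0.9,-0.3,-0.5],[0.9,-0.3,-0.5],[0.9,-0.3,-0.5],[0.9,-0.3,-0.5],[0.9,-0.3,-0.5],[0.9,-0.3,-0.5],[0,0,0]], "jaw": [0,0,0,0,0,0,0,0,0,0,0,0,0,0,0,0,0,0,0]}}

```text
time: 3.78
tool_pos: [519.0, -127.9, 152.3]
tcp_rot: [-179.7, -0.2, 112.2]
ft_force: [0.1, 0.5, 0.3]
finger_gap: -0.2
grip_force: 0.0
```

```bash
python3 - <<'E'
from bench import r
from h import *
from scipy.spatial.transform import Rotation as Ro
s=r.sense();w=r.snapshot('wrist')
print(s['joint_pos'],s['tool_pos'],s['tcp_rot'])
cv2.imwrite('pics/w1.png',w["color"][:,:,::-1])
M=np.array(w['mount']);A=np.eye(4);A[:3,:3]=Ro.from_euler('xyz',s['tcp_rot'],degrees=True).as_matrix();A[:3,3]=s['tool_pos']
C=np.linalg.inv(A@M);w['R']=C[:3,:3];w['t']=C[:3,3]
h=cv2.cvtColor(w["color"],cv2.COLOR_RGB2HSV)
for n,m in(('g',cv2.inRange(h,(50,150,60),(80,255,255))),('r',cv2.inRange(h,(0,200,110),(4,255,255)))):
    k,l,st,c=cv2.connectedComponentsWithStats(m)
    for i in range(1,k):
        if st[i][4]>60: print(n,st[i],c[i].round(1),plane(w,*c[i],66).round(1))
E
```

```text
[-1.93450783e+01  1.97043209e+00  1.02165464e+02 -9.02809366e-04
  7.62396763e+01 -4.15158577e+01] [ 518.98089573 -127.9448586   152.30156354] [-179.71819949   -0.24828333  112.17038647]
g [290 219  39  33 518] [304.9 233.9] [ 513.7 -144.5   66. ]
r [   0  188   86   89 6144] [ 39.3 232.9] [ 338.6 -215.4   66. ]
```

View pics/w1.png

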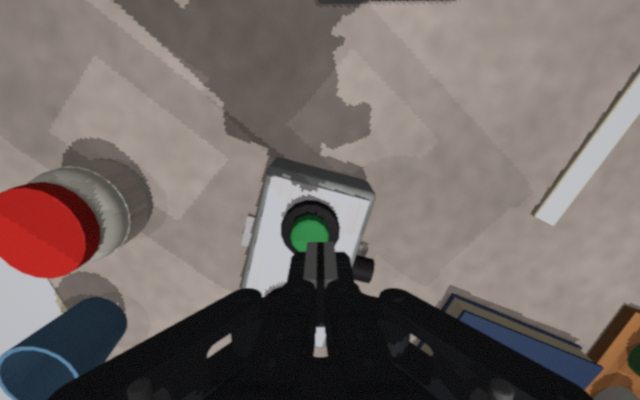

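The wrist view shows the green button at about (310,234) just ahead of the fingertips. It works out to about (515,-144.5), which agrees with the other two views.

>>> {"fn": "apply_moves", "kwargs": {"angular": [[0,0,0],[0,0,0],[0,0,0],[0,0,0],[0,0,0]], "travel": [[-0.08,-0.42,-0.5],[0,0,-0.5],[0,0,-0.42],[0,0,-0.07],[0,0,0]], "jaw": [0,0,0,0,0]}}

```text
time: 4.45
tool_pos: [516.5, -144.7, 97.3]
tcp_rot: [180.0, 0.0, 112.2]
ft_force: [0.8, -0.3, 0.1]
finger_gap: 0.0
grip_force: 0.0
```

>>> {"fn": "apply_moves", "kwargs": {"angular": [[0,0,0],[0,0,0],[0,0,0]], "travel": [[0,0,-0.1],[0,0,-0.1],[0,0,0]], "jaw": [0,0,0]}}

```text
time: 4.82
tool_pos: [517.2, -145.0, 89.4]
tcp_rot: [179.9, 0.1, 112.2]
ft_force: [0.9, 0.2, 4.5]
finger_gap: 0.1
grip_force: 2.3
```

>>> {"fn": "apply_moves", "kwargs": {"angular": [[0,0,0],[0,0,0],[0,0,0]], "travel": [[0,0,-0.06],[0,0,0],[0,0,0]], "jaw": [0,0,0]}}

```text
time: 5.2
tool_pos: [517.4, -145.1, 88.8]
tcp_rot: [179.9, 0.1, 112.2]
ft_force: [-5.6, 3.1, 18.8]
finger_gap: -0.5
grip_force: 9.7
```

>>> {"fn": "apply_moves", "kwargs": {"angular": [[0,0,0],[0,0,0],[0,0,0],[0,0,0],[0.87,0.35,0],[0.87,0.35,0],[0.87,0.35,0],[0.87,0.35,0],[0.87,0.35,0],[0.87,0.35,0],[0.87,0.35,0],[0.87,0.35,0],[0.87,0.35,0],[0.87,0.35,0],[0.87,0.35,0],[0.87,0.35,0],[0,0,0],[0,0,0]], "travel": [[0,0,0.5],[0,0,0.9],[0,0,0.9],[0,0,0.8],[0.23,0.52,0],[0.23,0.52,0],[0.23,0.52,0],[0.23,0.52,0],[0.23,0.52,0],[0.23,0.52,0],[0.23,0.52,0],[0.23,0.52,0],[0.23,0.52,0],[0.23,0.52,0],[0.23,0.52,0],[0.23,0.52,0],[0,0,0],[0,0,0]], "jaw": [0,0,0,0,0,0,0,0,0,0,0,0,0,0,0,0,0,0]}}

```text
time: 7.45
tool_pos: [626.6, 104.3, 210.3]
tcp_rot: [109.5, -89.7, -177.6]
ft_force: [-0.1, -0.4, 0.0]
finger_gap: -0.1
grip_force: 0.0
```

```bash
cat >> h.py <<'E'
def wrist(r,name):
    from scipy.spatial.transform import Rotation as Ro
    s=r.sense();w=r.snapshot('wrist')
    M=np.array(w['mount']);A=np.eye(4);A[:3,:3]=Ro.from_euler('xyz',s['tcp_rot'],degrees=True).as_matrix();A[:3,3]=s['tool_pos']
    C=np.linalg.inv(A@M);w['R']=C[:3,:3];w['t']=C[:3,3]
    cv2.imwrite(f'pics/{name}.png',w["color"][:,:,::-1]);pickle.dump(w,open(name+'.pkl','wb'))
    print(s['joint_pos'].round(1),s['tool_pos'].round(1),s['tcp_rot'].round(2),s['ft_force'].round(1));print(A[:3,:3].round(3));return w
E
python3 -c "
from bench import r
from h import *
wrist(r,'w2')"
```

```text
[-19.4  58.1  58.5  68.4 126.2 -34. ] [626.6 104.3 210.3] [ 109.5   -89.71 -177.56] [-0.1 -0.4  0. ]
[[-0.005  0.928 -0.374]
 [-0.     0.374  0.928]
 [ 1.     0.005 -0.002]]
```

View pics/w2.png

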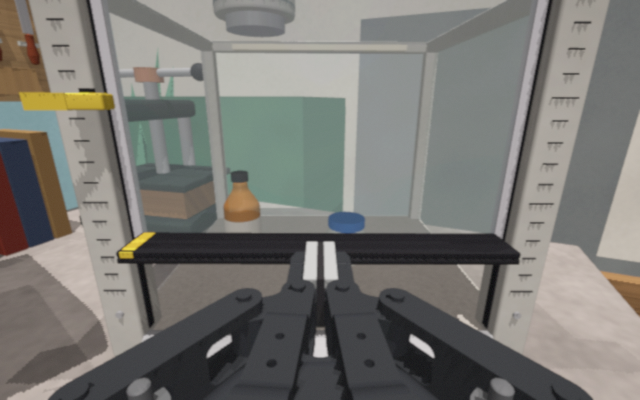

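The wrist view shows the lip's front face from (122,258) to (516,258), about v 250–262. The marker's front edge is at about (23–113, 93–108). The fingertips are central at (322,245).

```bash
python3 - <<'E'
from h import *
w=load('w2');c=w['color'].astype(int)
h=cv2.cvtColor(w["color"],cv2.COLOR_RGB2HSV)
for u in (30,40,50,75,95,108,125,128,131,134):
    col=[(v,*h[v,u]) for v in (range(85,118) if u<115 else range(228,270)) if 18<h[v,u,0]<35 and h[v,u,1]>150]
    print(u,[(v,int(b)) for v,a,s,b in col])
for u in (250,400,480): print(u,[(v,int(c[v,u].sum())) for v in range(228,270,1)])
for v in (252,256,259): print(v,[(u,int(c[v,u].sum())) for u in list(range(117,127))+list(range(506,524))])
n=np.array([-.374,.928,0])
def pl(u,v,d):
    o,q=ray(w,u,v);return o+q*(d-o@n)/(q@n)
from scipy.optimize import brentq
for d in (brentq(lambda d:np.linalg.norm(pl(121.5,257,d)-pl(516,257,d))-380,-50,600),10.,14.):
    print('d',d,[pl(*p,d).round(1).tolist() for p in((121.5,257),(516,257),(319,257),(319,262.5),(319,250),(25,94),(25,108),(108,94),(108,108))])
E
```

```text
30 [(92, 165), (93, 184), (94, 189), (95, 190), (96, 191), (97, 190), (98, 190), (99, 190), (100, 190), (101, 190), (102, 190), (103, 190), (104, 189), (105, 190), (106, 189), (107, 190), (108, 189)]
40 [(92, 168), (93, 182), (94, 179), (95, 178), (96, 183), (97, 189), (98, 191), (99, 191), (100, 190), (101, 191), (102, 191), (103, 190), (104, 191), (105, 189), (106, 190), (107, 190), (108, 190)]
50 [(93, 186), (94, 190), (95, 191), (96, 191), (97, 191), (98, 191), (99, 191), (100, 192), (101, 190), (102, 191), (103, 191), (104, 191), (105, 191), (106, 192), (107, 190), (108, 189)]
75 [(94, 224), (95, 206), (96, 196), (97, 195), (98, 192), (99, 191), (100, 191), (101, 191), (102, 191), (103, 189), (104, 189), (105, 188), (106, 186), (107, 182), (108, 168)]
95 [(93, 200), (94, 210), (95, 204), (96, 199), (97, 197), (98, 195), (99, 195), (100, 194), (101, 193), (102, 192), (103, 190), (104, 189), (105, 188), (106, 186), (107, 181), (108, 166)]
108 [(95, 151), (96, 127), (97, 123), (98, 122), (99, 120), (100, 116), (101, 117), (102, 118), (103, 118), (104, 117), (105, 114), (106, 113), 
[... 3225 characters left out ...]
451), (521, 444), (522, 380), (523, 327)]
d 16.049256846613076 [[391.9, 175.2, 142.0], [744.3, 317.3, 144.3], [568.4, 246.4, 143.2], [568.4, 246.4, 137.3], [568.3, 246.3, 150.6], [343.7, 155.8, 290.7], [340.9, 154.7, 279.7], [407.0, 181.3, 291.1], [405.0, 180.5, 280.1]]
d 10.0 [[398.1, 171.2, 145.3], [742.7, 310.1, 147.5], [570.6, 240.8, 146.4], [570.7, 240.8, 140.6], [570.6, 240.7, 153.7], [351.0, 152.2, 290.7], [348.2, 151.1, 279.8], [412.8, 177.2, 291.1], [410.9, 176.4, 280.2]]
d 14.0 [[394.0, 173.9, 143.1], [743.8, 314.8, 145.4], [569.1, 244.5, 144.3], [569.2, 244.5, 138.4], [569.1, 244.4, 151.7], [346.2, 154.6, 290.7], [343.4, 153.5, 279.7], [409.0, 179.9, 291.1], [407.0, 179.1, 280.1]]
```

Lip middle is at z≈143.5 and the marker middle at ≈286, so the rise is about 143 mm. I'll go in beneath the lip, whose underside is at z≈136.5.

>>> {"fn": "apply_moves", "kwargs": {"angular": [[0,0,0],[0,0,0],[0,0,0],[0,0,0],[0,0,0],[0,0,0],[0,0,0],[0,0,0],[0,0,0],[0,0,0],[0,0,0],[0,0,0],[0,0,0]], "travel": [[0,0,-0.6],[0,0,-0.6],[0,0,-0.6],[0,0,-0.6],[0,0,0],[-0.2,0.5,0],[-0.2,0.5,0],[-0.2,0.5,0],[-0.2,0.5,0],[-0.2,0.5,0],[-0.2,0.5,0],[-0.1,0.2,0],[0,0,0]], "jaw": [0,0,0,0,0,0,0,0,0,0,0,0,0]}}

```text
time: 9.12
tool_pos: [575.1, 232.6, 115.7]
tcp_rot: [96.7, -89.6, -164.7]
ft_force: [-1.3, -1.4, -0.2]
finger_gap: 0.2
grip_force: 0.0
```

```bash
python3 -c "
from bench import r
from h import *
wrist(r,'w3')"
```

```text
[-10.9  58.3  70.8  67.9 114.9 -44.3] [575.1 232.6 115.7] [  96.66  -89.62 -164.72] [-1.3 -1.4 -0.2]
[[-0.006  0.928 -0.374]
 [-0.002  0.374  0.928]
 [ 1.     0.007 -0.001]]
```

View pics/w3.png

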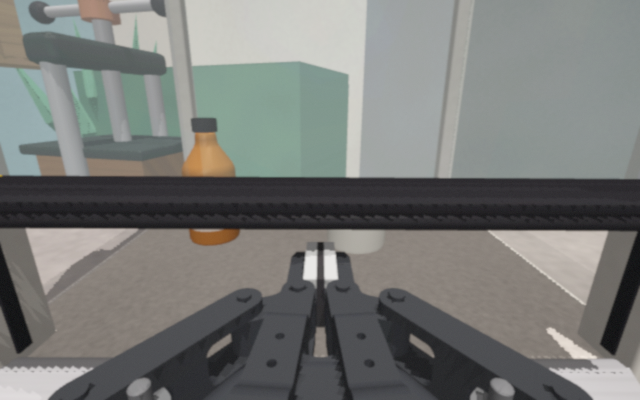

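The lip spans v 178–228 across the view, and the fingertips at (320,245) are clear beneath it. I'll go 10 mm further in and then raise slowly.

>>> {"fn": "apply_moves", "kwargs": {"angular": [[0,0,0],[0,0,0],[0,0,0],[0,0,0],[0,0,0],[0,0,0]], "travel": [[-0.1,0.23,0],[0,0,0.1],[0,0,0.1],[0,0,0.05],[0,0,0.05],[0,0,0]], "jaw": [0,0,0,0,0,0]}}

```text
time: 9.93
tool_pos: [570.8, 241.9, 126.4]
tcp_rot: [85.8, -89.7, -153.9]
ft_force: [-0.5, -0.1, 0.3]
finger_gap: 0.4
grip_force: 0.0
```

>>> {"fn": "apply_moves", "kwargs": {"angular": [[0,0,0],[0,0,0],[0,0,0],[0,0,0],[0,0,0]], "travel": [[0,0,0.05],[0,0,0.05],[0,0,0.05],[0,0,0.05],[0,0,0]], "jaw": [0,0,0,0,0]}}

```text
time: 10.55
tool_pos: [570.7, 241.9, 134.6]
tcp_rot: [83.8, -89.7, -151.9]
ft_force: [1.0, -1.2, -2.6]
finger_gap: -0.3
grip_force: 1.4
```

>>> {"fn": "apply_moves", "kwargs": {"angular": [[0,0,0],[0,0,0],[0,0,0],[0,0,0],[0,0,0],[0,0,0],[0,0,0],[0,0,0],[0,0,0],[0,0,0],[0,0,0],[0,0,0],[0,0,0],[0,0,0],[0,0,0],[0,0,0],[0,0,0],[0,0,0],[0,0,0]], "travel": [[0,0,0.05],[0,0,0.1],[0,0,0.15],[0,0,0.2],[0,0,0.2],[0,0,0.2],[0,0,0.2],[0,0,0.2],[0,0,0.2],[0,0,0.2],[0,0,0.2],[0,0,0.2],[0,0,0.2],[0,0,0.2],[0,0,0.1],[0,0,0.1],[0,0,0.05],[0,0,0.05],[0,0,0]], "jaw": [0,0,0,0,0,0,0,0,0,0,0,0,0,0,0,0,0,0,0]}}

```text
time: 12.92
tool_pos: [570.7, 242.0, 246.5]
tcp_rot: [81.3, -89.7, -149.4]
ft_force: [0.1, -1.9, -2.3]
finger_gap: -0.3
grip_force: 1.3
```

```bash
python3 - <<'E'
from bench import r
from h import *
wrist(r,'w4')
out=[]
for n,(x,y) in(('scene',(345,120)),('top',(210,240))):
    s=r.snapshot(n);pickle.dump(s,open(n+'2.pkl','wb'))
    out.append(cv2.resize(s["color"][y:y+60,x:x+80],None,fx=5,fy=5,interpolation=cv2.INTER_NEAREST)[:,:,::-1])
cv2.imwrite('pics/c4.png',np.vstack([np.hstack(out),cv2.resize(cv2.imread('pics/w4.png'),(480,300)).copy() if 0 else np.pad(cv2.resize(cv2.imread('pics/w4.png'),(480,300)),((0,0),(0,320),(0,0)))]))
E
```

```text
[-10.2  44.   76.9  72.2 117.1 -35.5] [570.7 242.  246.5] [  81.28  -89.71 -149.35] [ 0.1 -1.9 -2.3]
[[-0.004  0.928 -0.373]
 [-0.003  0.373  0.928]
 [ 1.     0.005  0.001]]
```

View pics/c4.png

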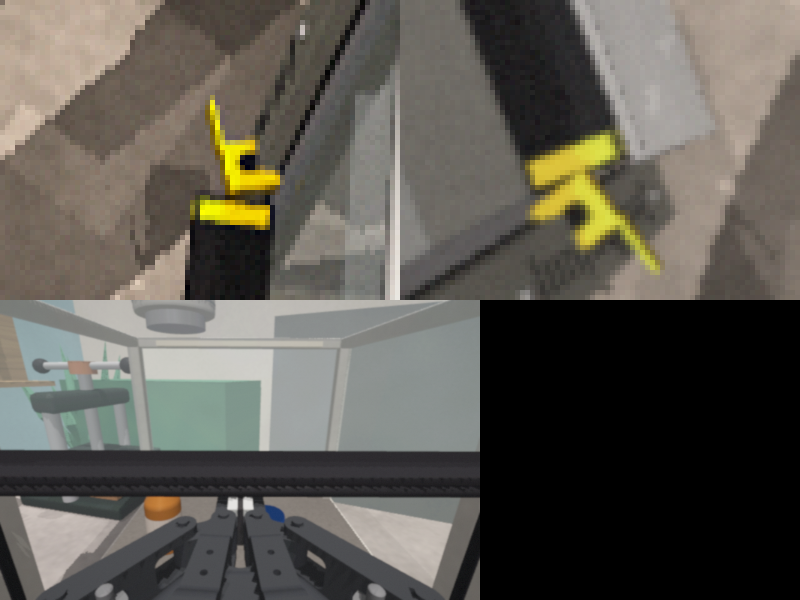

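The crops show the dash on the raised lip just beneath the marker, with some way still to go. I'll measure the lip from the close wrist view.

```bash
python3 - <<'E'
from h import *
from scipy.optimize import brentq
n=np.array([-.3735,.9276,0])
def pl(w,u,v,d):
    o,q=ray(w,u,v);return o+q*(d-o@n)/(q@n)
w2,w4=load('w2'),load('w4')
d=brentq(lambda d:np.linalg.norm(pl(w2,118.8,256,d)-pl(w2,518.8,256,d))-380,-50,300);print('d',d)
c=w4['color'].astype(int).sum(2)
for u in(150,250,450,550): print(u,c[235:275,u].tolist())
for D in(d,13,16):
    print(D,'w2 lip bottom',[pl(w2,u,263.6,D)[2].round(1) for u in(130,250,400,500)],'mk',[pl(w2,60,v,D)[2].round(1) for v in(92.5,108.7)],'w4',[pl(w4,320,v,D)[2].round(1) for v in(255,260,265)])
E
```

```text
d 12.794430113741441
150 [141, 112, 112, 112, 106, 111, 113, 102, 108, 107, 91, 102, 120, 141, 144, 134, 108, 96, 112, 111, 121, 115, 109, 101, 99, 97, 146, 245, 316, 335, 333, 304, 247, 215, 209, 207, 215, 217, 225, 227]
250 [171, 149, 138, 118, 117, 111, 113, 106, 110, 106, 94, 83, 85, 78, 98, 106, 128, 140, 144, 141, 133, 127, 104, 100, 92, 92, 136, 249, 349, 382, 379, 378, 379, 375, 379, 387, 391, 391, 385, 384]
450 [164, 156, 144, 132, 120, 111, 115, 112, 109, 100, 90, 91, 83, 109, 152, 162, 139, 119, 120, 123, 132, 129, 115, 112, 99, 91, 112, 196, 312, 368, 379, 378, 379, 380, 394, 434, 487, 507, 510, 511]
550 [166, 152, 131, 118, 104, 107, 110, 105, 105, 103, 98, 97, 92, 103, 140, 142, 135, 119, 115, 127, 132, 125, 112, 108, 93, 82, 100, 161, 273, 354, 372, 375, 377, 375, 377, 374, 375, 373, 376, 371]
12.794430113741441 w2 lip bottom [np.float64(136.9), np.float64(137.6), np.float64(138.5), np.float64(139.1)] mk [np.float64(292.0), np.float64(279.4)] w4 [np.float64(261.1), np.float64(258.8), np.float64(256.4)]
13 w2 lip bottom [np.float64(136.7), np.float64(137.5), np.float64(138.3), np.float64(138.9)] mk [np.float64(292.0), np.float64(279.4)] w4 [np.float64(261.0), np.float64(258.7), np.float64(256.3)]
16 w2 lip bottom [np.float64(135.1), np.float64(135.8), np.float64(136.7), np.float64(137.3)] mk [np.float64(292.1), np.float64(279.3)] w4 [np.float64(259.5), np.float64(257.1), np.float64(254.6)]
```

Lip middle is now at about z 264 and the marker at about 286, so 22 mm remain.

>>> {"fn": "apply_moves", "kwargs": {"angular": [[0,0,0],[0,0,0],[0,0,0],[0,0,0],[0,0,0],[0,0,0],[0,0,0],[0,0,0],[0,0,0]], "travel": [[0,0,0.1],[0,0,0.1],[0,0,0.1],[0,0,0.1],[0,0,0.08],[0,0,0.05],[0,0,0.02],[0,0,0],[0,0,0]], "jaw": [0,0,0,0,0,0,0,0,0]}}

```text
time: 14.2
tool_pos: [570.7, 242.0, 268.5]
tcp_rot: [81.2, -89.7, -149.2]
ft_force: [-0.2, 0.7, -2.0]
finger_gap: -0.4
grip_force: 1.2
```

>>> {"fn": "apply_moves", "kwargs": {"angular": [[0,0,0],[0,0,0],[0,0,0],[0,0,0],[0,0,0],[0,0,0],[0,0,0],[0,0,0],[0,0,0],[0,0,0],[0,0,0]], "travel": [[0,0,-0.1],[0,0,-0.2],[0,0,-0.2],[0.1,-0.25,0],[0.2,-0.5,0],[0.2,-0.5,0],[0.2,-0.5,0],[0.2,-0.5,0],[0.2,-0.5,0],[0.2,-0.5,0],[0,0,0]], "jaw": [0,0,0,0,0,0,0,0,0,0,0]}}

```text
time: 15.58
tool_pos: [623.7, 109.2, 248.5]
tcp_rot: [94.9, -89.7, -163.1]
ft_force: [0.4, -0.2, 0.4]
finger_gap: -0.0
grip_force: 0.0
```

```bash
python3 - <<'E'
from bench import r
from h import *
wrist(r,'w5')
print(r.sense()['ft_force'])
w=load('w5');cv2.imwrite('pics/c5.png',np.vstack([cv2.resize(w['color'],None,fx=.75,fy=.75)[:,:,::-1],cv2.resize(w['color'][100:240,0:240],(480,280),interpolation=cv2.INTER_NEAREST)[:,:,::-1]]))
E
```

```text
[-19.2  54.   60.7  70.1 126.5 -31.6] [623.7 109.2 248.5] [  94.86  -89.66 -163.1 ] [ 0.4 -0.2  0.4]
[[-0.006  0.929 -0.371]
 [-0.002  0.371  0.929]
 [ 1.     0.006 -0.001]]
[-0.06251001  0.34051673 -0.36224867]
```

View pics/c5.png

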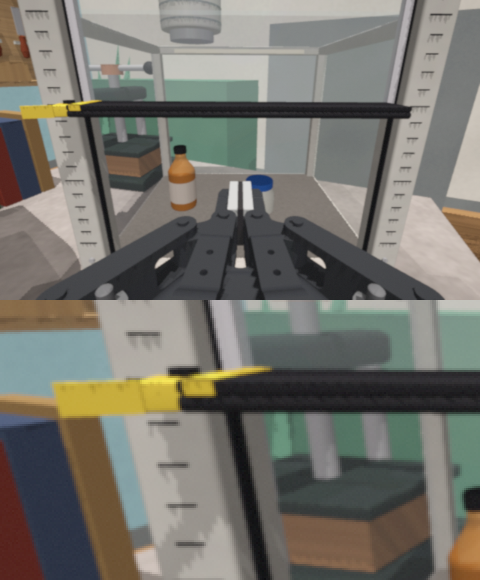

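The lip's front face (crop v≈378–411) runs straight on from the marker's front face (v≈380–413). They are level within about 2 mm, and the robot is clear of everything.

```bash
python3 -c "
from bench import r
print(r.hand_in())"
```

```text
the job is handed in; nothing more can be done
None
```

The green button was pressed until it bottomed out, and the window was pushed up until its lip was level with the yellow marker to within about 2 mm by the wrist camera. The robot is standing clear and the job is handed in; no result came back.

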